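# Open the dust inlet and start the extractor

### The arm

A 7-joint arm with a two-finger parallel gripper is mounted at the origin on the work surface. World frame = base frame: x ahead of the robot, y to its left, z up, the work surface at z = 0. Lengths are in mm, angles in rad, forces in N, time in s.
With the tool pointing down it reaches from about 400 to 875 mm from the base axis. Payload 4.4 kg.
Tool frame: the origin (TCP) lies at the very end of the fingers, on their centre line; the grasp point (between the pads) lies 19 mm behind it; z points along the fingers, y is the line along which they close (so a half turn about z gives the same grasp; the last joint's range is limited). The gripper opens to 85 mm and grips with 20 to 120 N. Pads are 22 mm wide; open, the fingers measure 114 mm over their backs; the gripper's body (76 mm by 85 mm) begins 54 mm behind the grasp point. The pads swing forward as they close: fully open they stand 13 mm farther back than shut.
Start: joints at [-1.382, 0.628, 0.038, 1.517, -0.027, 0.996, -0.02], TCP at [163.809, 629.035, 231.313] pointing down, gripper open.
Joint ranges: [-3.06, 3.06], [-0.37, 2.12], [-1.25, 1.32], [0.18, 2.47], [-1.1, 4.24], [0.23, 1.98], [-2.94, 2.94]. Speed limits (rad/s): [2.57, 2.57, 3.14, 3.14, 3.14, 3.14, 3.14].

### API

Orientations are given as [roll, pitch, yaw] about the fixed x, y, z axes, in that order (R = Rz(yaw) Ry(pitch) Rx(roll)).
In Python, from cell import monitor, viewer, workorder gives the robot as it stands.
- The arm moves only by the tool arm_command, never from a script. Its argument "series" is one flat list of numbers, 5 for each row, row after row: the opening in per cent of the stroke, from 0 (shut) to 100 (fully open), then the shift along the tool's x, y, z in cm, then the turn about the tool's z in degrees. In form: [claw, x, y, z, roll, claw, x, y, z, roll, ...]. A call has exactly 5 rows; each row is the pose to reach, as a shift and turn from the pose commanded when the call began, along the tool's axes at that moment; what a row does not reach only later rows make up. A row lasts 1/12 s, in which the tool goes at most 41.7 mm and 7.16 degrees, less where a joint would pass 70% of its speed; a pose out of reach is approached as far as the arm can. A call with a gripper value outside its range is refused whole. The fingers move at their own pace and stop on an object; the grip force is fixed at half the most. Time passes only in rows, so rows that repeat a pose let the fingers close, or fill a call up. It gives the time, the measured TCP pose, the force, the opening and the grip force at its end, in the units of the state.
- monitor.read_state(): the state, without advancing time (a new reading comes with each control period).
- viewer.get_image(name): name is "scene" or "top" or "wrist"; returns (picture, depth): 480x640x3 uint8, red, green, blue; 480x640 float32, mm along the optical axis (not along the pixel's ray), 0 where there is no reading.
- viewer.camera_model(name): a dict with "mtx" (3x3 intrinsics, pixels), "R" (3x3) and "t" (3): a world point X has camera coordinates R X + t. Camera axes: x right, y down, z forward; pixel columns grow to the right and rows downward; lengths in mm; the calibration is good to about 2 mm. The wrist camera is an equidistant fisheye: a pixel r from the principal point sees the ray r / f radians off the axis. A picture is of the moment at which its call begins: read the wrist's pose just before it. camera_model takes no time and is no camera call; for the wrist camera it gives the pose at the moment of the call.
- workorder.finish_job(): hands the job in; it is judged then, once.
The state is a dict: "clock": time; "qpos": joint angles; "qd": joint speeds; "tau": joint torques, N m; "eef_pos": TCP position; "tool_rot": TCP orientation; "force": force on the tool from outside, world axes, zero at the start; "torque": the same for the moment, N m; "width": finger opening in mm; "gripper_force": force on a finger pad.
Only numpy, scipy, OpenCV 4.12 (cv2) and the standard library are available. Lean on these libraries where they do the work, as an engineer would, in place of code of your own. Each camera call takes 0.05 s, during which the arm holds its last target. There are 200 camera calls.

### The job

Get the sanding bench ready: with the fingertips, push the dust inlet's shutter all the way open by its lip, then gently press the wide mushroom-headed start button fully down and let it spring back up. Leave the small round button, the small square button, the boards, the sanding block and the cup alone, and finish clear of everything.

Things in the scene. Friction and masses are not known exactly. Their poses are not given: they have to be found in the camera images.
- inlet: Fixed green-painted dust-inlet box, 130 (its x) x 220 (its y) x 50 mm high; origin at the centre of its underside, z up. An 80 mm hole in its top, 50 mm towards -y from the centre, is covered by a steel shutter that opens by sliding to the box's +y, between two rails (tops at 60 mm) along the long sides. From the +y end a 42 mm pipe stub sticks out 40 mm, axis 25 mm above the bench.
- shutter (a joint): Travel of the shutter in m: 0 shut, 0.090 at its stop, fully open; it starts between 0 and 0.020. It slides along the box's +y against about 2.5 N of friction and stays where it is left.
- lip_face (a point): Centre of the lip's upright face to push, looking to the box's -y: steel, 70 mm wide (box x), upper edge 13 mm above the point, shutter plate's top 13 mm below. The point is 69 mm above the bench and moves with the shutter; axes as the inlet's. In front of the face (-y) the plate runs on flat for 51 mm, 106 mm wide; behind it the lip slopes down to the plate over 40 mm.
- palm_box: Fixed grey push-button box, 76 x 76 x 48 mm, origin at the centre of its underside; a 38 mm metal collar on top reaches 50 mm. It carries the start button in its centre: a black mushroom head 52 mm across, flattened on top over 36 mm. The three button boxes are alike but for their caps.
- palm_cap (a joint): How far the start button is pressed, m: 0 up, 0.007 fully down. It is sprung: about 1.5 N starts it moving, about 5 N holds it fully down, and it springs back when let go.
- palm_top (a point): Centre of the top of the mushroom-headed start button, 76 mm above the bench when up.
- round_box: Fixed button box like the first, with a small round black cap 24 mm across, top 64 mm above the bench. Not to be pressed. Origin at the centre of its underside.
- round_cap (a joint): How far the small round button is pressed, m (0 up, 0.007 down).
- square_box: Fixed button box like the first, with a small square black cap 26 mm wide, top 64 mm above the bench. Not to be pressed. Origin at the centre of its underside.
- square_cap (a joint): How far the small square button is pressed, m (0 up, 0.007 down).
- boards: Loose pile of five wooden boards with wavy long edges, about 145 (x) x 180 (y) x 74 mm high, moves as one; origin at the centre of its underside. Leave alone.
- sand_block: Loose wooden sanding block with cork sole, 65 (x) x 110 (y) x 27 mm high; origin at the centre of its underside. Leave alone.
- cup: Loose open steel cup, 70 mm across, 100 mm high; origin at the centre of its underside. Leave alone.
Things that resemble listed ones, but are neither listed nor needed, are in the scene too. What is shaped like the palm_box but blue or pink is not meant.

How it is judged:
By the outcome, as a careful person would: the job done as asked, in the order asked, and still so for the second after the job is handed in, with the robot touching nothing.
It also fails if it takes over 42 s, if anything falls off the work surface, if the arm or the gripper's body presses on something with over 40 N, if the wrist force passes 120 N, or if a joint passes its speed limit or range.

## Working session

There is one attempt and no reset: what is moved stays moved. The work goes in short steps, Python scripts to look and compute and a tool call to move; the robot and the scene stay as the last step left them, time stands still between calls to the robot, and variables do not carry over. Pictures are saved under pics/ and viewed, at most 10 in all, crops included, and the job is handed in when it is done.

Besides the shell and the picture viewer there is one more tool, called after ">>>" by a JSON object that holds its "method" and its "body". arm_command: Moves the arm, as the interface text tells. Its arguments: {"type":"object","properties":{"series":{"type":"array","items":{"type":"number"}}},"required":["series"]}

```bash
mkdir -p pics; ls; python3 - <<'E'
from cell import monitor, viewer
import cv2,numpy as np
s=monitor.read_state();print(s)
for n in("scene","top"):
    p,d=viewer.get_image(n);cv2.imwrite(f"pics/{n}0.png",p[:,:,::-1]);np.save(f"pics/{n}0.npy",d)
    m=viewer.camera_model(n);print(n,m, (d>0).mean())
E
```

```text
pics
{'clock': 0.0, 'qpos': array([-1.38178958,  0.6293564 ,  0.03843203,  1.51837126, -0.02702223,
        0.99628416, -0.02002329]), 'qd': array([-0.00209516,  0.00208787,  0.00019014, -0.00019962, -0.0003758 ,
        0.00024016, -0.00043366]), 'tau': array([-1.03767110e-03, -5.63402653e+01,  1.22611072e+00, -1.93448728e+01,
        1.11116839e-02,  1.06959860e-02,  8.46200336e-07]), 'eef_pos': array([163.64090231, 628.4197456 , 230.38119446]), 'tool_rot': array([-3.13969092e+00,  1.23703518e-06,  2.88675848e+00]), 'force': array([ 0.62467974,  0.15750713, -0.38421607]), 'torque': array([-0.03537648, -0.00058578,  0.05158794]), 'gripper_force': 0.0, 'width': 85.2704912536454}
scene {'mtx': array([[459.69403884,   0.        , 316.09554161],
       [  0.        , 459.69403884, 234.81389273],
       [  0.        ,   0.        ,   1.        ]]), 'R': array([[ 0.01628655,  0.99986614, -0.0015652 ],
       [ 0.85121868, -0.01468649, -0.52460562],
       [-0.52455839,  0.00721169, -0.85134393]]), 't': array([  47.5381603 , -410.56083921, 1244.45681699])} 0.995947265625
top {'mtx': array([[495.8514232 ,   0.        , 308.9775175 ],
       [  0.        , 495.8514232 , 230.46598387],
       [  0.        ,   0.        ,   1.        ]]), 'R': array([[-0.0163254 , -0.9997608 , -0.01455428],
       [-0.99764062,  0.01725811, -0.0664481 ],
       [ 0.06668338,  0.01343515, -0.99768373]]), 't': array([ -38.14012909,  528.87964367, 1174.62267501])} 0.996171875
```

View pics/top0.png

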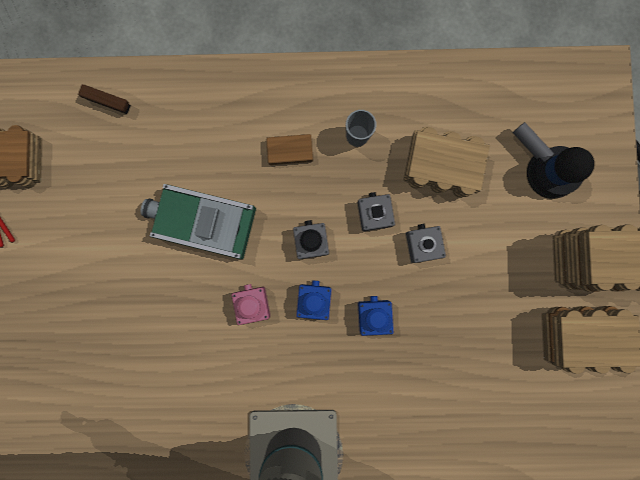

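View pics/scene0.png

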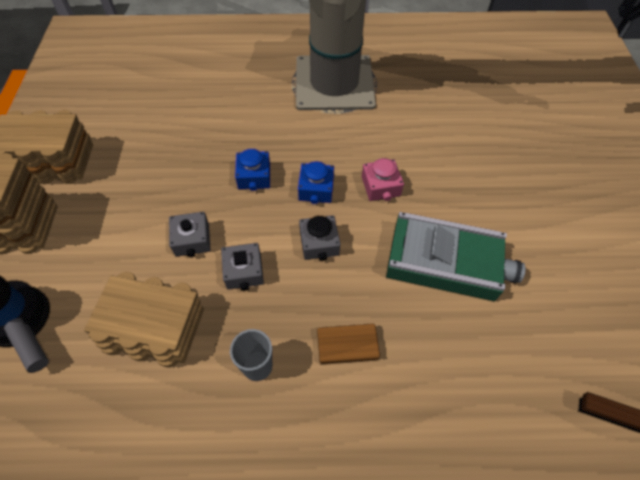

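The top view shows the inlet at about (203,222), with its pipe to the left and the lip at (207,222). The grey mushroom box is at (311,240), the square one at (376,211) and the round one at (427,244). The sanding block is at (289,150) and the cup at (360,128). The scene view agrees.

```bash
cat > h.py <<'E'
import numpy as np,cv2
from cell import monitor,viewer
def cloud(n,d):
    m=viewer.camera_model(n);K=m["mtx"];v,u=np.indices(d.shape)
    c=np.stack([(u-K[0,2])/K[0,0]*d,(v-K[1,2])/K[1,1]*d,d],-1)
    return (c-m["t"])@m["R"]
def inlet(n,P,hsv):
    # green/steel box: top points 40..70 high near the inlet
    near=(abs(P[...,1]-300)<400)
    g=(cv2.inRange(hsv,(55,80,30),(90,255,255))>0)
    return g&near
E
python3 - <<'E'
from h import *
for n in("top","scene"):
    img=cv2.imread(f"pics/{n}0.png");d=np.load(f"pics/{n}0.npy");P=cloud(n,d);h=cv2.cvtColor(img,cv2.COLOR_BGR2HSV)
    print(n,"table z",np.median(P[...,2]))
    c0=P[inlet(n,P,h)].mean(0)
    z=P[...,2];r=np.hypot(P[...,0]-c0[0],P[...,1]-c0[1])
    m=(z>42)&(z<90)&(r<150)
    l,lab,st,_=cv2.connectedComponentsWithStats(m.astype(np.uint8));k=1+st[1:,4].argmax();m=lab==k
    c,sz,a=cv2.minAreaRect(P[m][:,:2].astype(np.float32));print("box",np.round(c,1),np.round(sz,1),a,m.sum())
    ang=np.radians(a)
    if sz[0]<sz[1]: ang+=np.pi/2
    ey=np.array([np.cos(ang),np.sin(ang)]); ey*=np.sign(ey[1]); ex=np.array([ey[1],-ey[0]])
    print("ey",ey,"yaw",np.degrees(np.arctan2(-ey[0],ey[1])))
    L=m&(z>64); q=P[L]; a_=(q[:,:2]-c)@ey; b=(q[:,:2]-c)@ex
    keep=abs(b)<45;a_,b,q=a_[keep],b[keep],q[keep]
    print("lip local y",np.percentile(a_,[0,5,50,95,100]).round(1),"x",np.percentile(b,[2,50,98]).round(1),"zmax",q[:,2].max())
    t=q[:,2]>76;print("ridge y",np.percentile(a_[t],[0,50,100]).round(1),t.sum())
    for nm,px in dict(palm=(311,240),sq=(376,211),rd=(427,244)).items():
        if n=="top": base=P[px[1],px[0]]; globals().setdefault("B",{})[nm]=base
        w=np.hypot(P[...,0]-B[nm][0],P[...,1]-B[nm][1])<55
        bx=w&(z>38)&(z<100); c2,s2,a2=cv2.minAreaRect(P[bx][:,:2].astype(np.float32))
        tp=w&(z>(70 if nm=="palm" else 59));print(nm,"box",np.round(c2,1),np.round(s2,1),round(a2,1),"cap",P[tp].mean(0).round(1),np.median(P[tp][:,2]).round(1),np.ptp(P[tp],axis=0).round(1))
E
```

```text
top table z -0.5139690731309585
box [558.3 224.5] [260.2 130. ] 75.14865112304688 5308
ey [0.25631213 0.96659407] yaw -14.851348876953129
lip local y [-56.2 -55.4 -41.9 -24.7 -17. ] x [-33.6  -0.5  33.1] zmax 87.70967121320328
ridge y [-56.2 -50.2 -36.3] 154
palm box [502.7 -49.6] [76.  76.1] 7.7 cap [460.8 -60.1 951.9] 1206.5 [  79.3   48.2 1136.5]
sq box [ 567.5 -205.3] [76.7 76.1] 7.4 cap [ 567.3 -205.2   63.4] 63.2 [27.7 28.   9.7]
rd box [ 490.1 -320.9] [76.  77.7] 9.4 cap [ 490.1 -320.5   63.3] 63.1 [21.  23.8 11. ]
scene table z 1.0626832473658485
box [558.7 225.5] [260.5 131.7] 74.97709655761719 6990
ey [0.25920514 0.96582229] yaw -15.022903442382818
lip local y [-56.2 -55.7 -41.  -24.  -20.9] x [-34.1   1.3  33.9] zmax 85.59190795006698
ridge y [-56.1 -49.9 -38.9] 215
palm box [502.8 -48.8] [78.6 76. ] 7.3 cap [504.6 -48.8  74.8] 75.1 [51.6 50.1  9.8]
sq box [ 567.5 -204.3] [76.4 75.9] 8.2 cap [ 568.1 -204.    64.5] 64.7 [28.2 28.2  8.7]
rd box [ 489.5 -319.9] [79.4 76.5] 8.7 cap [ 491.  -319.5   64.9] 65.3 [23.8 23.1 10.4]
```

>>> {"method": "arm_command", "body": {"series": [0,-3,-2.3,0,0,0,-6,-4.7,0,0,0,-9,-7,0,0,0,-12,-9.4,0,0,0,-15,-11.7,0,0]}}

```text
clock: 0.52
eef_pos: [280.1, 476.0, 231.0]
tool_rot: [-3.141, -0.0, 2.887]
force: [0.6, -0.6, 0.6]
width: 25.8
gripper_force: 0.0
```

>>> {"method": "arm_command", "body": {"series": [0,-3,-2.3,0,0,0,-6,-4.7,0,0,0,-9,-7,0,0,0,-12,-9.4,0,0,0,-15,-11.7,0,0]}}

```text
clock: 0.93
eef_pos: [395.7, 325.1, 231.1]
tool_rot: [-3.141, -0.0, 2.887]
force: [0.5, 0.2, 0.5]
width: -0.0
gripper_force: 0.0
```

>>> {"method": "arm_command", "body": {"series": [0,-3,-2.3,0,0,0,-6,-4.7,0,0,0,-9,-7,0,0,0,-12,-9.4,0,0,0,-15,-11.7,0,0]}}

```text
clock: 1.35
eef_pos: [511.4, 174.0, 231.1]
tool_rot: [-3.141, -0.001, 2.887]
force: [0.2, 1.4, -0.2]
width: 0.0
gripper_force: 0.0
```

>>> {"method": "arm_command", "body": {"series": [0,-3.3,-2.6,0,0,0,-3.3,-2.6,3.5,0,0,-3.3,-2.6,7,0,0,-3.3,-2.6,10.5,0,0,-3.3,-2.6,13,0]}}

```text
clock: 1.77
eef_pos: [534.8, 141.6, 98.5]
tool_rot: [-3.14, -0.003, 2.886]
force: [-0.6, 0.5, -0.4]
width: 0.2
gripper_force: 0.0
```

```bash
python3 - <<'E'
from h import *
p,d=viewer.get_image("scene");cv2.imwrite("pics/s1.png",cv2.resize(p[150:350,320:560,::-1],None,fx=3,fy=3));print(monitor.read_state()["eef_pos"])
E
```

```text
[532.0525008  141.19192976  94.69725673]
```

View pics/s1.png

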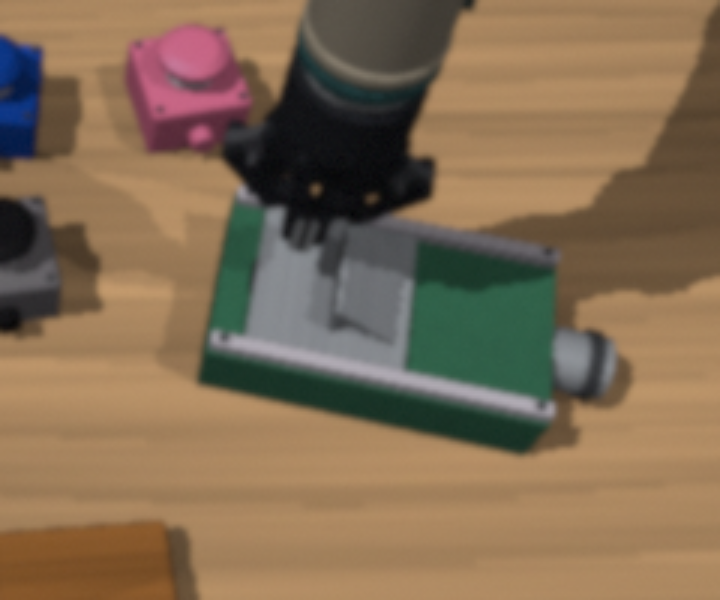

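Fingertips (about (305,230) in the crop) are in front of the lip's upright face (about (330,270)). I'll settle there before going down.

>>> {"method": "arm_command", "body": {"series": [0,0,0,0.5,0,0,0,0,1,0,0,0,0,1,0,0,0,0,1,0,0,0,0,1,0]}}

```text
clock: 2.23
eef_pos: [537.1, 142.8, 92.7]
tool_rot: [3.14, 0.002, 2.887]
force: [-0.3, 0.3, 0.0]
width: 0.1
gripper_force: 0.0
```

>>> {"method": "arm_command", "body": {"series": [0,0,0,0.8,0,0,0,0,1.5,0,0,0,0,2.1,0,0,0,0,2.5,0,0,0,0,2.7,0]}}

```text
clock: 2.65
eef_pos: [535.6, 142.3, 63.3]
tool_rot: [-3.141, -0.001, 2.887]
force: [0.1, -0.5, -0.5]
width: -0.2
gripper_force: 0.0
```

>>> {"method": "arm_command", "body": {"series": [0,0,0.2,0,0,0,0,0.4,0,0,0,0,0.6,0,0,0,0,0.8,0,0,0,0,1,0,0]}}

```text
clock: 3.07
eef_pos: [538.9, 152.6, 64.5]
tool_rot: [3.141, 0.0, 2.887]
force: [0.1, 0.3, -0.1]
width: 0.2
gripper_force: 0.0
```

>>> {"method": "arm_command", "body": {"series": [0,0,0.2,0,0,0,0,0.4,0,0,0,0,0.6,0,0,0,0,0.8,0,0,0,0,1,0,0]}}

```text
clock: 3.48
eef_pos: [541.0, 161.0, 64.4]
tool_rot: [-3.14, -0.0, 2.886]
force: [-1.1, -2.9, 3.2]
width: -0.1
gripper_force: 1.4
```

>>> {"method": "arm_command", "body": {"series": [0,0,0.4,0,0,0,0,0.8,0,0,0,0,1.2,0,0,0,0,1.6,0,0,0,0,2,0,0]}}

```text
clock: 3.9
eef_pos: [546.5, 181.6, 64.3]
tool_rot: [3.142, 0.0, 2.887]
force: [0.3, -3.3, 2.2]
width: 0.1
gripper_force: 1.5
```

>>> {"method": "arm_command", "body": {"series": [0,0,0.4,0,0,0,0,0.8,0,0,0,0,1.2,0,0,0,0,1.6,0,0,0,0,2,0,0]}}

```text
clock: 4.32
eef_pos: [551.6, 200.9, 64.3]
tool_rot: [3.142, 0.0, 2.887]
force: [-0.8, -2.9, 1.7]
width: -0.0
gripper_force: 1.5
```

>>> {"method": "arm_command", "body": {"series": [0,0,0.4,0,0,0,0,0.8,0,0,0,0,1.2,0,0,0,0,1.6,0,0,0,0,2,0,0]}}

```text
clock: 4.73
eef_pos: [556.6, 220.2, 64.3]
tool_rot: [3.141, 0.0, 2.887]
force: [0.0, -2.8, 1.8]
width: -0.1
gripper_force: 1.5
```

>>> {"method": "arm_command", "body": {"series": [0,0,0.2,0,0,0,0,0.4,0,0,0,0,0.6,0,0,0,0,0.8,0,0,0,0,1,0,0]}}

```text
clock: 5.15
eef_pos: [558.9, 229.5, 64.3]
tool_rot: [-3.141, -0.0, 2.887]
force: [0.7, -2.9, 1.2]
width: 0.3
gripper_force: 1.4
```

>>> {"method": "arm_command", "body": {"series": [0,0,0.1,0,0,0,0,0.2,0,0,0,0,0.3,0,0,0,0,0.4,0,0,0,0,0.5,0,0]}}

```text
clock: 5.57
eef_pos: [559.3, 231.4, 64.2]
tool_rot: [-3.137, -0.001, 2.885]
force: [-2.7, -9.8, 4.7]
width: 0.1
gripper_force: 4.9
```

>>> {"method": "arm_command", "body": {"series": [0,0,0.1,0,0,0,0,0.2,0,0,0,0,0.3,0,0,0,0,0.4,0,0,0,0,0.5,0,0]}}

```text
clock: 5.98
eef_pos: [559.3, 231.5, 64.2]
tool_rot: [-3.13, -0.004, 2.883]
force: [-4.7, -18.0, 11.4]
width: -0.2
gripper_force: 9.2
```

>>> {"method": "arm_command", "body": {"series": [0,0,-1.5,0,0,0,0,-3,0,0,0,0,-3,-3,0,0,0,-3,-6,0,0,0,-3,-9,0]}}

```text
clock: 6.4
eef_pos: [552.7, 211.3, 154.8]
tool_rot: [3.141, -0.002, 2.887]
force: [0.6, 0.8, 0.7]
width: -0.3
gripper_force: 0.0
```

>>> {"method": "arm_command", "body": {"series": [0,0,-2,0,0,0,-0.5,-5,0,0,0,-1,-8.5,0,0,0,-1.2,-12,0,0,0,-1.6,-15,0,0]}}

```text
clock: 6.82
eef_pos: [530.3, 60.5, 154.3]
tool_rot: [3.141, -0.001, 2.888]
force: [1.0, -0.4, -0.3]
width: 0.3
gripper_force: 0.0
```

>>> {"method": "arm_command", "body": {"series": [0,0,-3,0,0,0,0,-6,0,0,0,0,-9,0,0,0,0,-11.4,0,0,0,0,-11.4,0,0]}}

```text
clock: 7.23
eef_pos: [501.1, -54.0, 154.4]
tool_rot: [-3.14, -0.001, 2.88]
force: [0.5, -0.7, -1.0]
width: 0.0
gripper_force: 0.0
```

```bash
python3 - <<'E'
from h import *
p,d=viewer.get_image("scene");cv2.imwrite("pics/s2.png",cv2.resize(p[130:330,250:550,::-1],None,fx=2.6,fy=2.6));print(monitor.read_state()["eef_pos"])
P=cloud("scene",d);z=P[...,2];ey=np.array([.258,.966]);c=np.array([553.3,205.7]);q=P[...,:2]-c;b=q@np.array([.966,-.258]);a=q@ey
m=(abs(b)<33)&(abs(a)<105)&(z>76)&(z<95);print(m.sum(),np.percentile(a[m],[0,5,50,100]))
E
```

```text
[502.13394305 -51.11824625 154.38762197]
208 [39.51013051 40.12330123 45.72773727 54.89972566]
```

View pics/s2.png

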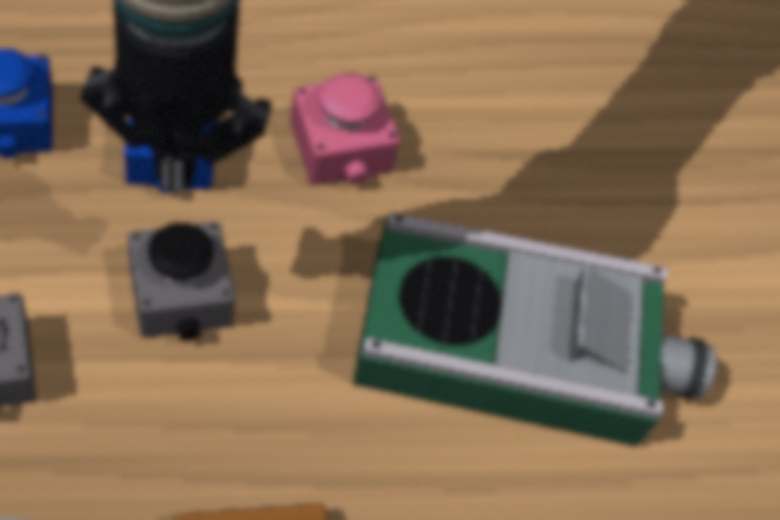

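The hole at (450,298) is fully uncovered and the lip has moved to the far end. The fingers are above the mushroom button, so I'll go down.

>>> {"method": "arm_command", "body": {"series": [0,0,0,2.5,0,0,0,0,4.5,0,0,0,0,6,0,0,0,0,6.8,0,0,0,0,7,0]}}

```text
clock: 7.7
eef_pos: [502.3, -47.4, 83.0]
tool_rot: [3.141, -0.003, 2.889]
force: [0.3, -0.5, 0.1]
width: -0.2
gripper_force: 0.0
```

>>> {"method": "arm_command", "body": {"series": [0,0,0,0.1,0,0,0,0,0.3,0,0,0,0,0.5,0,0,0,0,0.7,0,0,0,0,0.8,0]}}

```text
clock: 8.12
eef_pos: [503.0, -49.3, 76.5]
tool_rot: [3.141, 0.001, 2.887]
force: [-0.3, 0.5, 0.8]
width: -0.0
gripper_force: 0.0
```

>>> {"method": "arm_command", "body": {"series": [0,0,0,0.1,0,0,0,0,0.2,0,0,0,0,0.3,0,0,0,0,0.4,0,0,0,0,0.5,0]}}

```text
clock: 8.53
eef_pos: [503.0, -49.3, 71.4]
tool_rot: [3.141, 0.001, 2.887]
force: [-0.0, -1.1, 3.9]
width: 0.2
gripper_force: 1.8
```

>>> {"method": "arm_command", "body": {"series": [0,0,0,0.1,0,0,0,0,0.2,0,0,0,0,0.3,0,0,0,0,0.3,0,0,0,0,0.3,0]}}

```text
clock: 8.95
eef_pos: [503.0, -49.3, 68.8]
tool_rot: [3.141, 0.001, 2.887]
force: [-1.2, 0.9, 8.6]
width: 0.1
gripper_force: 4.5
```

>>> {"method": "arm_command", "body": {"series": [0,0,0,0.05,0,0,0,0,0.1,0,0,0,0,0.1,0,0,0,0,0.1,0,0,0,0,0.1,0]}}

```text
clock: 9.37
eef_pos: [503.0, -49.3, 68.6]
tool_rot: [3.141, 0.001, 2.887]
force: [-3.3, 1.1, 17.5]
width: 0.1
gripper_force: 8.7
```

Hard stop reached: the force rose from 8.6 to 17.5 N with almost no further travel. Now I'll let the button back up.

>>> {"method": "arm_command", "body": {"series": [0,0,0,-0.4,0,0,0,0,-0.9,0,0,0,0,-1.6,0,0,0,0,-4,0,0,0,0,-7,0]}}

```text
clock: 9.78
eef_pos: [500.8, -49.2, 136.4]
tool_rot: [-3.14, -0.005, 2.887]
force: [1.1, -0.9, 0.1]
width: 0.1
gripper_force: 0.0
```

>>> {"method": "arm_command", "body": {"series": [0,0,0,-3,0,0,0,0,-6,0,0,0,0,-9,0,0,0,0,-9,0,0,0,0,-9,0]}}

```text
clock: 10.2
eef_pos: [503.5, -49.4, 228.9]
tool_rot: [3.141, 0.003, 2.887]
force: [-0.1, -0.2, 0.3]
width: 0.0
gripper_force: 0.0
```

>>> {"method": "arm_command", "body": {"series": [0,0,3,0,0,0,0,6,0,0,0,0,8,0,0,0,0,8,0,0,0,0,8,0,0]}}

```text
clock: 10.62
eef_pos: [521.9, 29.3, 225.7]
tool_rot: [-3.141, -0.003, 2.89]
force: [-0.5, -1.0, -0.2]
width: 0.1
gripper_force: 0.0
```

```bash
python3 - <<'E'
from h import *
p,d=viewer.get_image("scene");cv2.imwrite("pics/s3.png",p[:,:,::-1]);s=monitor.read_state();print(s["eef_pos"],s["force"],abs(s["qd"]).max())
P=cloud("scene",d)
for c in((503,-49),(567.5,-205),(490,-320)):
    w=np.hypot(P[...,0]-c[0],P[...,1]-c[1])<9;print(np.median(P[w][:,2]))
E
```

```text
[521.78261456  27.73533928 225.90569822] [ 0.14739727 -0.90568165 -0.55822178] 0.02240334807632038
76.11437661918983
64.62512487947284
64.61126903696118
```

View pics/s3.png

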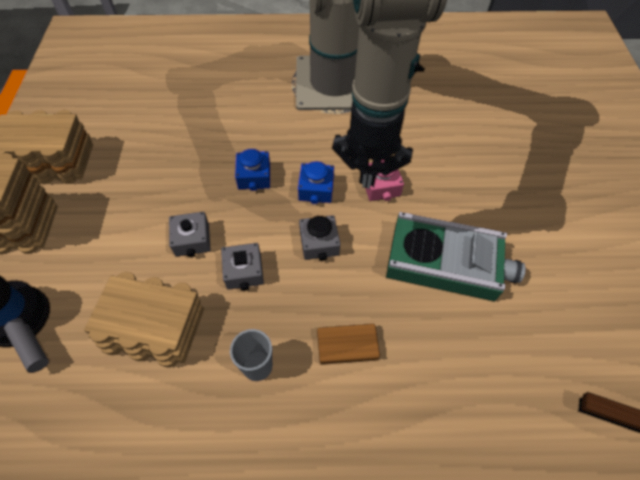

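The shutter is open (hole at (423,245)), and the start button at (319,228) is back up at 76 mm. Everything else is where it was, and the arm is clear.

```bash
python3 -c "
from cell import workorder;print(workorder.finish_job())"
```

```text
the job is handed in; nothing more can be done
None
```

The job is handed in at about 10.7 s: I pushed the shutter open to its stop, then pressed the start button fully down and let it spring back up; nothing else was touched, and the arm finished clear.

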